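# Feed the offcut through the scrap-box flap

### The job

Using only your fingertips, slide the pale wooden offcut along the feed board and push it in through the hanging yellow flap of the scrap box, steadily rather than with a flick, and without lifting it. Then draw back so that the flap swings shut with the offcut down inside. Leave the dark carved rosette beside it and the tools on the bench where they are.

Things in the scene. Friction and masses are not known exactly. Their poses are not given: they have to be found in the camera images.
- chute: Plywood scrap box with a flat feed board (deck) in front of its opening, one fixed rigid unit, its place and turn vary. Origin: at bench level, straight below the middle of the deck's inner edge. Its x axis is the feed direction (away from the robot, into the box), y to the left along that edge, z up. The box is 148 mm wide outside, reaches to x = 244 mm and is 161 mm high, its upper walls and cover clear.
- deck_mid (a point): Middle of the grey deck's top surface, 120 mm before its inner edge, 100 mm above the bench. The deck measures 240 mm along the chute's x and 340 mm along y and is flat; no fences at its outer edges.
- mouth (a point): Middle of the deck's inner edge, on its top surface (0, 0, 100 mm in the chute's axes). Beyond it a polished, slippery steel slide falls at 42 degrees to the box floor: once the offcut's middle is pushed past this edge it tips and slides down by itself; if it stops, push its tail up to the edge.
- opening_bar (a point): Middle of the top of the bar over the opening, 58 mm above the deck and 14 mm beyond its inner edge. The bar is 10 mm thick both ways (underside 48 mm above the deck). The opening below it is 80 mm wide (chute y = -40 to 40 mm), in a front wall at x = 9 to 19 mm. The box floor behind it lies 8 mm above the bench, from x = 102 to 234 mm, 132 mm wide.
- guide_left (a point): Outer end, at the top, of the left dark funnel guide: chute x = -65 mm, y = 88 mm, 30 mm above the deck. The guide, 30 mm high and 10 mm thick, runs straight from here in to the left side of the opening (centre line at x = 9 mm, y = 44 mm).
- guide_right (a point): The same for the right funnel guide, mirrored: outer end at chute x = -65 mm, y = -88 mm.
- flap (a joint): Yellow flap hanging behind the opening, 88 mm wide, 60 mm long, 4 mm thick, 90 g, hinged along its top edge 48 mm above the deck and 23 mm beyond the deck's edge. 0 = hanging shut; grows as it swings inward (away from the robot), up to 1.45 rad. It falls shut by its own weight when nothing holds it. A part pushed against it opens it with less than 2 N.
- offcut: Pale rectangular wooden offcut, 90 x 44 x 26 mm (x, y, z), about 75 g, lying loose on the deck on the left or the right of the middle, roughly lengthwise to the feed direction (up to 0.3 rad askew). Origin: centre of its underside; x along its length, z up.
- rosette: Dark carved rosette, a disc 50 mm across and about 22 mm high at its middle, lying loose on the other side of the deck; to be left alone. Origin: centre of its underside.
- chisel_wide: Wide chisel lying on the bench to the right, handle 120 mm, blade 130 mm; bystander. Origin where handle and blade meet, at bench level.
- chisel_narrow: Narrow chisel lying on the bench to the right; bystander. Origin where handle and blade meet.
- gouge: Dark-handled gouge lying on the bench to the left; bystander. Origin where handle and blade meet.
- mallet: Wooden mallet lying on the bench to the left, head 90 x 70 x 60 mm, handle 180 mm; bystander. Origin under the head.
- glue: Glue jar with red cap, 60 mm across, 110 mm high, standing on the bench to the left; bystander. Origin: centre of its underside.
- brush: Hand brush lying on the bench to the right; bystander. Origin on its underside.
Things that resemble listed ones, but are neither listed nor needed, are in the scene too. What is shaped like the offcut but red or turquoise is not meant.

How it is judged (in metres and radians):
On the way, in this order (a step that is already met when the one before it is completed fails the run):
1. the offcut, still partly on the deck, pushes the flap open (value of joint flap above 0.25 rad and x of offcut in the frame of chute between -0.035 and 0.04 m and z of offcut in the frame of chute above 0.05 m and y of offcut in the frame of chute between -0.035 and 0.035 m), for 0.02 s.
2. the offcut is down inside the box and the flap has swung shut (x of offcut in the frame of chute between 0.045 and 0.232 m and y of offcut in the frame of chute between -0.066 and 0.066 m and z of offcut in the frame of chute below 0.075 m and value of joint flap below 0.06 rad), for 0.2 s.
At the end, for the whole second after the job is handed in: The offcut lies at rest inside the scrap box (its underside's centre between 45 and 232 mm beyond the deck's edge, within 66 mm of the middle and less than 75 mm above the bench), the flap hangs shut (below 0.06 rad), and the rosette and each bench tool are within 30 mm of where they began (all of step 2 and linear speed of offcut below 0.02 m/s and distance of each of rosette, chisel_wide, chisel_narrow, gouge, mallet, glue, brush from where it was at the start of the episode below 0.03 m); the robot touches nothing.
It fails at once if the offcut is lifted: its underside's centre rises more than 15 mm above the deck (height (world z) of offcut above 0.115 m).
It fails at once if the offcut is flicked: faster than 0.6 m/s while its middle is still on the deck (linear speed of offcut above 0.6 m/s and x of offcut in the frame of chute below -0.005 m).
It fails at once if the offcut falls off the feed board onto the bench (z of offcut in the frame of chute below 0.08 m and x of offcut in the frame of chute below -0.02 m).
It fails at once if the rosette is moved more than 30 mm (distance of rosette from where it was at the start of the episode above 0.03 m).
It fails at once if a bench tool is moved more than 30 mm (distance of any of chisel_wide, chisel_narrow, gouge, mallet, glue, brush from where it was at the start of the episode above 0.03 m).
It also fails if it takes over 48 s, if anything falls off the work surface, if the arm or the gripper's body presses on something with over 40 N, if the wrist force passes 120 N, or if a joint passes its speed limit or range.

### The arm

A 6-joint arm with a two-finger parallel gripper is mounted at the origin on the work surface. World frame = base frame: x ahead of the robot, y to its left, z up, the work surface at z = 0. Lengths are in m, angles in degrees, forces in N, time in s.
With the tool pointing down it reaches from about 0.4 to 0.825 m from the base axis. Payload 7 kg.
Tool frame: the origin (TCP) lies at the very end of the fingers, on their centre line; the grasp point (between the pads) lies hold_point_z behind it (hold_point_z is the distance from the TCP to the grasp point, in m); z points along the fingers, y is the direction in which the jaws open and shut (so a half turn about z gives the same grasp; the last joint's range is limited). The gripper opens to 88 mm and grips with 3 to 60 N. Pads are 19 mm wide; open, the fingers measure 130 mm over their backs; the gripper's body (78 mm by 193 mm) begins 47 mm behind the grasp point.
Start: joints at [-50.185, 20.546, 0.682, 0, -70.136, -16.507], TCP at [0.267, -0.62, 0.227] pointing down, gripper open.
Joint ranges: [-176.03, 176.03], [-82.01, 121.73], [-58.28, 71.71], [-173.87, 95.51], [-174.79, -0.11], [-173.66, 173.66]. Speed limits (degrees/s): [136.94, 136.94, 172.46, 180, 180, 180].

### API

Orientations are given as [roll, pitch, yaw] about the fixed x, y, z axes, in that order (R = Rz(yaw) Ry(pitch) Rx(roll)).
In Python, from plant import get_obs, snapshot, close_job, hold_point_z gives the robot as it stands. The module is installed in compiled form; this text tells all that it offers.
- The arm moves only by the tool jog_arm, never from a script. Its argument "commands" is a list of rows, each a list of 4 numbers: the shift along the world's x, y, z in mm, then the turn about the world's z in degrees. In form: [[x, y, z, turn], ...]. A call has exactly 10 rows; each row shifts and turns the commanded pose from where the row before left it; what a row does not reach is not made up. A row lasts 1/12 s, in which the tool goes at most 41.7 mm and 7.16 degrees, less where a joint would pass 70% of its speed; a pose out of reach is approached as far as the arm can. A call is refused whole if a number of a shift passes 41.7 or a number of a turn 7.16, either way. A call with a gripper value outside its range is refused whole. "fingers" is the finger opening in mm, from 0 to 87.6, set as the call begins (left out, the last holds). The fingers move at their own pace and stop on an object; the grip force is fixed at half the most. Time passes only in rows, so rows that do not move let the fingers close, or fill a call up. It gives the time, the measured TCP pose, the force and the opening at its end, in the units of the state.
- get_obs(): the state, without advancing time (a new reading comes with each control period).
- snapshot(name): name is "side" or "top"; returns a dict with "image" (480x640x3 uint8, red, green, blue), "fov_y" (degrees; the focal length in pixels is half the picture's height over the tangent of half this angle, whatever the lens; pixels are square), "cx", "cy" (the principal point, pixels), "dist_coeffs" ([k1, k2, p1, p2, k3] as OpenCV has them; the pictures are not rectified), "rvec" (rotation vector, rad) and "tvec" (3), from world to camera coordinates, as OpenCV has them. Camera axes: x right, y down, z forward; pixel columns grow to the right and rows downward; lengths in m; the calibration is good to about 2 mm. A picture is of the moment at which its call begins. There is no depth.
- close_job(): hands the job in, once; it reports no verdict.
The state is a dict: "clock": time; "joint_pos": joint angles; "qvel": joint speeds; "tau": joint torques, N m; "tool_pos": TCP position; "orientation": TCP orientation; "force": force on the tool from outside, world axes, zero at the start; "moment": the same for the moment, N m; "opening": finger opening in m.
Only numpy, scipy, OpenCV 4.12 (cv2) and the standard library are available. Lean on these libraries where they do the work, as an engineer would, in place of code of your own. Each camera call takes 0.05 s, during which the arm holds its last target.

## Working session

There is one attempt and no reset: what is moved stays moved. The work goes in short steps, Python scripts to look and compute and a tool call to move; the robot and the scene stay as the last step left them, time stands still between calls to the robot, and variables do not carry over. Pictures are saved under pics/ and viewed, and the job is handed in when it is done.

Besides the shell and the picture viewer there is one more tool, called after "Emit:" as a command line: name --pt "numbers of a row" for each row, then --argument value for the rest. jog_arm: Moves the arm, as the interface text tells. Its arguments: {"type":"object","properties":{"commands":{"type":"array","items":{"type":"array","items":{"type":"number"}}},"fingers":{"type":"number"}},"required":["commands"]}

```bash
mkdir -p pics
cat > h.py <<'E'
import numpy as np, cv2
from plant import get_obs, snapshot, close_job, hold_point_z
def snap(n,f):
    s=snapshot(n); cv2.imwrite(f,s['image'][:,:,::-1]); 
    np.savez(f.replace('.png','.npz'),**s); return s
def K(s):
    f=240/np.tan(np.radians(s['fov_y'])/2); return np.array([[f,0,s['cx']],[0,f,s['cy']],[0,0,1.]])
def ray(s,px,z):
    px=np.array(px,float).reshape(-1,1,2)
    u=cv2.undistortPoints(px,K(s),np.array(s['dist_coeffs'],float)).reshape(-1,2)
    R=cv2.Rodrigues(np.array(s['rvec'],float))[0]; t=np.array(s['tvec'],float).ravel()
    c=-R.T@t; d=np.c_[u,np.ones(len(u))]@R
    return c+d*((z-c[2])/d[:,2])[:,None]
def proj(s,p):
    return cv2.projectPoints(np.array(p,float).reshape(-1,1,3),np.array(s['rvec'],float),np.array(s['tvec'],float),K(s),np.array(s['dist_coeffs'],float))[0].reshape(-1,2)
E
python3 - <<'E'
from h import *
a=snap('top','pics/t0.png');b=snap('side','pics/s0.png')
print(get_obs(),hold_point_z)
E
```

```text
{'clock': 0.1, 'joint_pos': array([-5.01862641e+01,  2.05866222e+01,  6.38704616e-01, -1.60020822e-02,
       -7.01361876e+01, -1.65074035e+01]), 'qvel': array([-0.17324153, -0.06169709,  0.09877719,  0.06443215, -0.0130019 ,
        0.0633747 ]), 'tau': array([-2.99176776e-03, -5.84162843e+01,  2.93752956e+01,  7.01542273e+00,
        1.01708501e-02, -9.33501656e-05]), 'tool_pos': array([ 0.26685816, -0.61953188,  0.22572742]), 'orientation': array([ 1.79915087e+02, -9.47577331e-03, -1.56699109e+02]), 'force': array([-0.07194525, -0.68378933,  0.1041718 ]), 'moment': array([ 0.00865796, -0.05597853,  0.00344965]), 'opening': 0.08795253460502324} 0.0188
```

View pics/t0.png

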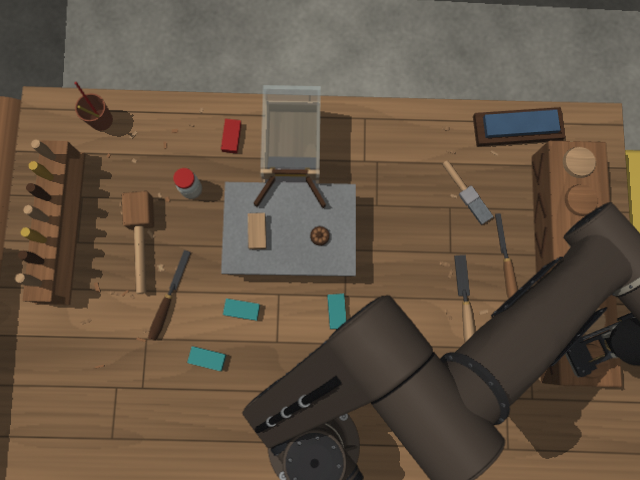

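View pics/s0.png

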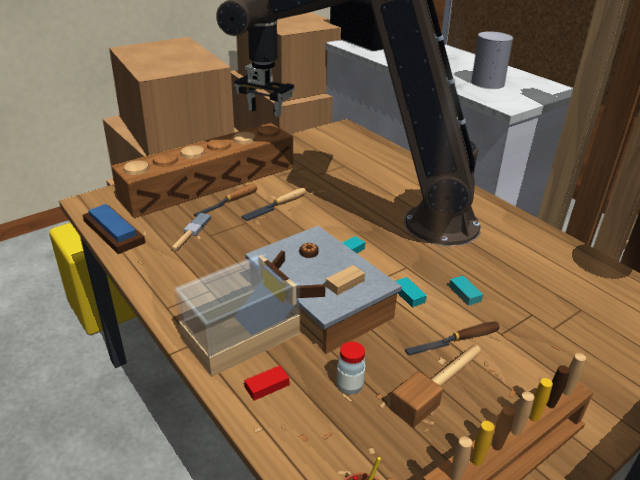

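The top view shows the deck at about (223–357, 182–276), the offcut at (257,231), the rosette at (320,235), and the guides at (265,190) and (316,190). Next I'll measure these.

```bash
cat > m.py <<'E'
from h import *
def big(m,roi):
    x0,y0,x1,y1=roi; q=np.zeros_like(m); q[y0:y1,x0:x1]=m[y0:y1,x0:x1]
    c=cv2.findContours(q,cv2.RETR_EXTERNAL,cv2.CHAIN_APPROX_NONE)[0]
    return max(c,key=cv2.contourArea)
def rect(s,c,z):
    p=ray(s,c.reshape(-1,2),z)[:,:2]*1000
    return p,cv2.minAreaRect(p.astype(np.float32))
def offcut(s,roi=(215,170,365,285)):
    hsv=cv2.cvtColor(s['image'],cv2.COLOR_RGB2HSV)
    m=cv2.inRange(hsv,(8,70,150),(28,255,255))
    return rect(s,big(m,roi),.126)
E
python3 - <<'E'
from m import *
s=dict(np.load('pics/t0.npz'))
hsv=cv2.cvtColor(s['image'],cv2.COLOR_RGB2HSV)
print(hsv[231,257],hsv[250,300],hsv[235,320],hsv[188,266],hsv[200,240])
m=cv2.inRange(hsv,(0,0,60),(179,60,200)); m=cv2.inRange(hsv,(90,15,60),(130,90,220)) if hsv[250,300][0]>85 else m
m=cv2.morphologyEx(m,cv2.MORPH_CLOSE,np.ones((5,5)))
c=big(m,(210,180,370,290));p,r=rect(s,c,.1);print('deck',r,cv2.boxPoints(r))
p,r=offcut(s);print('off',r,cv2.boxPoints(r))
d=cv2.inRange(hsv,(0,0,0),(179,255,90))
c=big(d,(300,220,340,250));p,r=rect(s,c,.11);print('ros',r)
for roi in((245,170,285,212),(300,170,335,212)):
    c=big(d,roi);p,r=rect(s,c,.13);print('guide',r,cv2.boxPoints(r),cv2.boundingRect(c))
v=cv2.resize(s['image'][150:290,200:380],None,fx=4,fy=4,interpolation=cv2.INTER_CUBIC);cv2.imwrite('pics/t0z.png',v[:,:,::-1])
E
```

```text
[ 15 101 164] [ 60   2 115] [ 12 127  66] [ 11 124  66] [ 60   2 125]
deck ((547.20947265625, 77.0875473022461), (250.39657592773438, 340.22998046875), 0.8706347942352295) [[419.44073 245.28052]
 [424.61053 -94.91017]
 [674.9782  -91.10542]
 [669.8084  249.08527]]
off ((531.5390014648438, 158.39532470703125), (85.17283630371094, 40.24481201171875), 2.7234201431274414) [[488.04456 176.47151]
 [489.9568  136.27217]
 [575.03345 140.31914]
 [573.1212  180.51848]]
ros ((524.270263671875, -4.790628433227539), (49.343849182128906, 53.49772644042969), 1.6691330671310425)
guide ((644.836669921875, 135.61602783203125), (53.09660339355469, 119.5255126953125), 56.465484619140625) [[580.3549  146.50189]
 [679.9858   80.47131]
 [709.3184  124.73016]
 [609.68756 190.76074]] (254, 170, 31, 38)
guide ((641.0247802734375, 7.339374542236328), (100.21389770507812, 87.16387176513672), 1.723979115486145) [[589.62933  49.39414]
 [592.25165 -37.73028]
 [692.4202  -34.71539]
 [689.7979   52.40903]] (300, 170, 35, 39)
```

View pics/t0z.png

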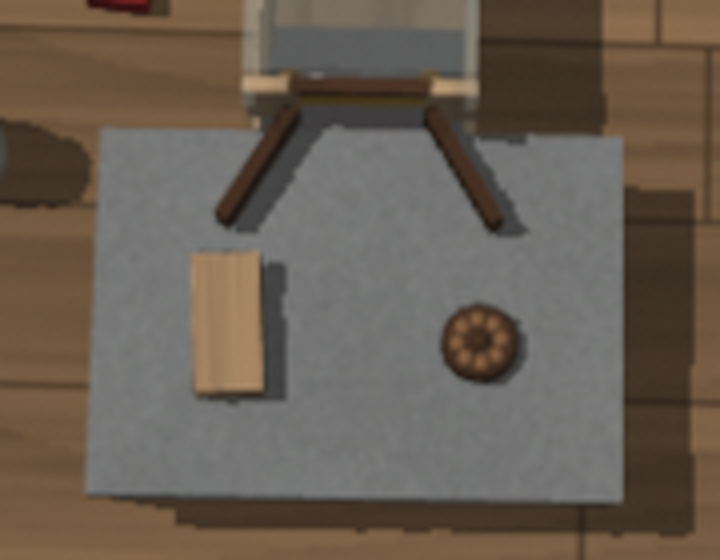

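Run:
```python
from m import *
np.set_printoptions(precision=1,suppress=True)
s=dict(np.load('pics/t0.npz'))
f=lambda u,z:(ray(s,(np.array(u,float)+.5)/4-.5+[200,150],z)*1000)
D=f([(86,495),(623,503),(620,137),(101,129)],.1);print(D)
G=f([(222,222),(496,226)],.13);print('guide ends',G)
B=f([(292,80),(430,83)],.158);print('bar',B)
O=f([(191,253),(262,252),(264,394),(196,397)],.126);print(O,O.mean(0))
# fit chute pose: corners model
M=np.array([[-240,170],[-240,-170],[0,-170],[0,170],[-65,88],[-65,-88]],float);W=np.vstack([D,G])[:,:2]
a=M-M.mean(0);b=W-W.mean(0)
th=np.arctan2((a[:,0]*b[:,1]-a[:,1]*b[:,0]).sum(),(a*b).sum());c,q=np.cos(th),np.sin(th);R=np.array([[c,-q],[q,c]])
t=W.mean(0)-R@M.mean(0);print('yaw',np.degrees(th),'origin',t);print(W-(M@R.T+t))
print('off in chute',(O[:,:2]-t)@R,(O[:,:2].mean(0)-t)@R)
h=f([(480,343)],.122)[:,:2];print('ros',h,(h-t)@R, 'bar',(B[:,:2]-t)@R)
```

```text
[[421.2 243.7 100. ]
 [425.8 -95.8 100. ]
 [665.9 -90.2 100. ]
 [661.1 247.3 100. ]]
guide ends [[593.8 163.1 130. ]
 [596.3 -10.5 130. ]]
bar [[679.8 120.5 158. ]
 [680.5  33.8 158. ]]
[[574.  182.1 126. ]
 [576.  137.3 126. ]
 [484.7 132.1 126. ]
 [481.5 174.6 126. ]] [529.  156.5 126. ]
yaw 0.8774181408616962 origin [662.4  77.8]
[[ 1.5 -0.4]
 [ 0.9  0. ]
 [ 1.   1.9]
 [ 1.4 -0.5]
 [-2.3 -1.7]
 [-2.4  0.7]]
off in chute [[ -86.8  105.7]
 [ -85.5   60.8]
 [-176.8   57. ]
 [-179.3   99.5]] [-132.1   80.8]
ros [[522.   -2.4]] [[-141.5  -78. ]] bar [[ 18.1  42.5]
 [ 17.5 -44.3]]
```

Emit:
jog_arm --pt "9 26 0 -2.2" --pt "9 26 0 -2.2" --pt "9 26 0 -2.2" --pt "9 26 0 -2.2" --pt "9 26 0 -2.2" --pt "9 26 0 -2.2" --pt "9 26 0 -2.2" --pt "9 26 0 -2.2" --pt "9 26 0 -2.2" --pt "9 26 0 -2.2" --fingers 87

```text
clock: 0.93
tool_pos: [0.357, -0.3585, 0.2263]
orientation: [180.0, -0.0, -178.8]
force: [0.5, -0.0, -0.3]
opening: 0.087
```

Emit:
jog_arm --pt "9 26 0 0" --pt "9 26 0 0" --pt "9 26 0 0" --pt "9 26 0 0" --pt "9 26 0 0" --pt "9 26 0 0" --pt "9 26 0 0" --pt "9 26 0 0" --pt "9 26 0 0" --pt "9 26 0 0"

```text
clock: 1.77
tool_pos: [0.447, -0.0985, 0.2265]
orientation: [180.0, -0.0, -178.7]
force: [0.9, -0.1, 0.2]
opening: 0.0869
```

Emit:
jog_arm --pt "9 26 0 0" --pt "9 26 0 0" --pt "9 26 0 0" --pt "9 26 0 0" --pt "9 26 0 0" --pt "9 26 0 0" --pt "9 26 0 0" --pt "9 26 0 0" --pt "0 20 0 0" --pt "0 0 0 0"

```text
clock: 2.6
tool_pos: [0.5194, 0.131, 0.2258]
orientation: [-180.0, -0.0, -178.6]
force: [-0.4, 0.2, 0.8]
opening: 0.087
```

Emit:
jog_arm --pt "4 9 -15 -0.3" --pt "4 8 -15 0" --pt "4 8 -15 0" --pt "0 0 -15 0" --pt "0 0 -15 0" --pt "0 0 -15 0" --pt "0 0 -10 0" --pt "0 0 -10 0" --pt "0 0 -8 0" --pt "0 0 0 0"

```text
clock: 3.43
tool_pos: [0.5302, 0.1525, 0.107]
orientation: [-179.9, -0.1, -179.0]
force: [0.2, 0.8, -0.2]
opening: 0.0872
```

Run:
```python
from h import *
s=snap('top','pics/t1.png');b=snap('side','pics/s1.png');print(get_obs()['tool_pos'],get_obs()['force'])
v=np.hstack([cv2.resize(s['image'][150:290,200:380],(400,311)),cv2.resize(b['image'][180:360,220:440],(400,311))]);cv2.imwrite('pics/c1.png',v[:,:,::-1])
```

```text
[0.53119869 0.15307129 0.1087102 ] [0.59440951 0.39741022 0.46281211]
```

View pics/c1.png

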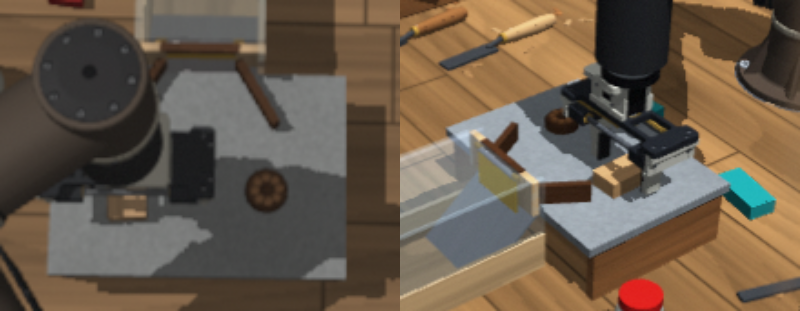

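The fingers straddle the offcut: it sits at about (128,207) in the left panel and (620,178) in the right. I'll close them to a loose cage and slide it right.

Emit:
jog_arm --pt "0 2 0 0" --pt "0 0 0 0" --pt "0 0 0 0" --pt "0 0 0 0" --pt "0 0 0 0" --pt "0 0 0 0" --pt "0 0 0 0" --pt "0 0 0 0" --pt "0 0 0 0" --pt "0 0 0 0" --fingers 47

```text
clock: 4.37
tool_pos: [0.5313, 0.1553, 0.1087]
orientation: [180.0, 0.0, -179.0]
force: [-0.2, 0.9, 0.7]
opening: 0.0475
```

Emit:
jog_arm --pt "0 -2 0 0" --pt "0 -4 0 0" --pt "0 -5 0 0" --pt "0 -5 0 0" --pt "0 -5 0 0" --pt "0 -5 0 0" --pt "0 -5 0 0" --pt "0 -4 0 0" --pt "0 -3 0 0" --pt "0 0 0 0"

```text
clock: 5.2
tool_pos: [0.5308, 0.1163, 0.1085]
orientation: [-180.0, -0.0, -179.0]
force: [0.6, -0.6, -0.2]
opening: 0.0469
```

Emit:
jog_arm --pt "0 -2 0 0" --pt "0 -4 0 0" --pt "0 -5 0 0" --pt "0 -5 0 0" --pt "0 -5 0 0" --pt "0 -5 0 0" --pt "0 -5 0 0" --pt "0 -4 0 0" --pt "0 -3 0 0" --pt "0 0 0 0"

```text
clock: 6.03
tool_pos: [0.531, 0.0784, 0.1086]
orientation: [-180.0, -0.0, -179.0]
force: [0.6, -0.6, -0.5]
opening: 0.047
```

Run:
```python
from h import *
s=snap('top','pics/t2.png');b=snap('side','pics/s2.png');print(get_obs()['tool_pos'],get_obs()['force'])
v=np.hstack([cv2.resize(s['image'][150:290,200:380],(400,311)),cv2.resize(b['image'][180:360,220:440],(400,311))]);cv2.imwrite('pics/c2.png',v[:,:,::-1])
```

```text
[0.53108206 0.07892608 0.10858373] [-0.66398619  0.05397579  0.25834469]
```

View pics/c2.png

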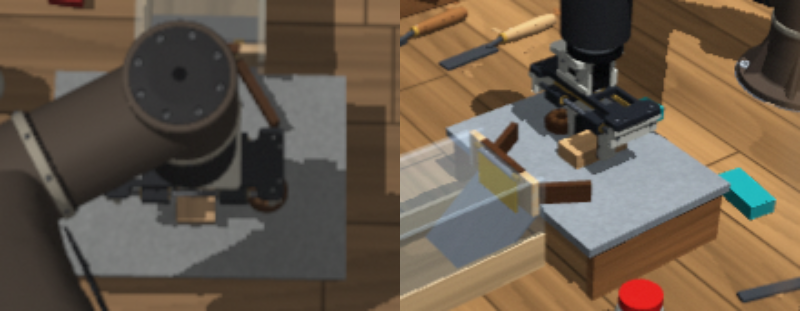

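The offcut is now near the middle, at about (197,208) in the left panel, and the rosette is untouched at (268,190). I'll loosen the fingers, rise, go behind the offcut and close them.

Emit:
jog_arm --pt "0 0 0 0" --pt "0 0 0 0" --pt "0 0 0 0" --pt "0 0 2 0" --pt "0 0 5 0" --pt "0 0 8 0" --pt "0 0 10 0" --pt "0 0 12 0" --pt "0 0 12 0" --pt "0 0 0 0" --fingers 52

```text
clock: 6.97
tool_pos: [0.5327, 0.0797, 0.1611]
orientation: [179.9, 0.3, -179.0]
force: [1.3, 0.3, -0.4]
opening: 0.0523
```

Emit:
jog_arm --pt "-5 0 0 0" --pt "-10 0 0 0" --pt "-14 0 0 0" --pt "-14 0 0 0" --pt "-14 0 0 0" --pt "-14 0 0 0" --pt "-12 0 0 0" --pt "-5 0 0 0" --pt "0 0 0 0" --pt "0 0 0 0" --fingers 0

```text
clock: 7.8
tool_pos: [0.4432, 0.0793, 0.1578]
orientation: [180.0, 0.0, -179.0]
force: [0.6, 0.1, 0.2]
opening: 0.0004
```

Run:
```python
from m import *
s=snap('top','pics/t3.png');b=snap('side','pics/s3.png');o=get_obs();print(o['tool_pos'],o['force'],o['opening'])
v=np.hstack([cv2.resize(s['image'][150:290,200:380],(400,311)),cv2.resize(b['image'][180:360,220:440],(400,311))]);cv2.imwrite('pics/c3.png',v[:,:,::-1])
p,r=offcut(s);print(r,cv2.boxPoints(r))
```

```text
[0.44358472 0.07931024 0.15761001] [-0.4114975  -0.67317765  0.71007566] 0.00039569165181168014
((685.6694946289062, 140.9365692138672), (5.340518474578857, 28.18457794189453), 1.7619980573654175) [[682.5672   154.9401  ]
 [683.4338   126.76884 ]
 [688.7718   126.933044]
 [687.9052   155.10431 ]]
```

View pics/c3.png

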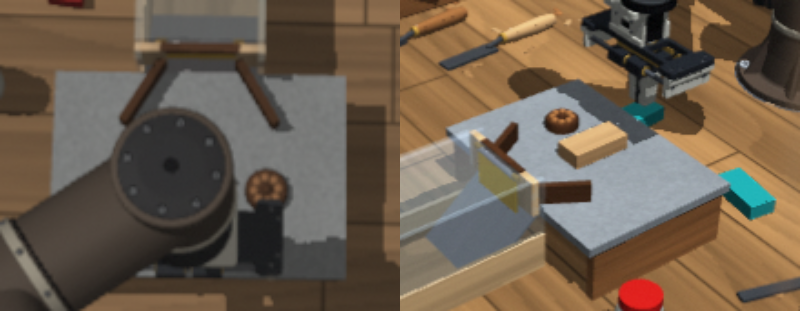

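In the side view the offcut lies free at about (592,145) in the panel, and the top view is hidden. I'll locate it from the side picture.

Run:
```python
from m import *
s=dict(np.load('pics/s3.npz'))
hsv=cv2.cvtColor(s['image'],cv2.COLOR_RGB2HSV)
print(hsv[264,325],hsv[272,312],hsv[272,335])
m=cv2.inRange(hsv,(8,60,165),(28,255,255))
c=big(m,(300,240,350,285));print(cv2.boundingRect(c));p,r=rect(s,c,.126);print(r);print(cv2.boxPoints(r))
v=cv2.resize(s['image'][230:300,290:370],None,fx=8,fy=8);v=v.copy();cv2.drawContours(v,[(c-[290,230])*8+4],-1,(255,0,0),1);cv2.imwrite('pics/z3.png',v[:,:,::-1])
```

```text
[ 17 108 224] [ 16 119  79] [106  25 175]
(308, 250, 37, 20)
((530.243896484375, 81.42742156982422), (89.00315856933594, 43.55051803588867), 0.8898850679397583)
[[485.4095   102.50891 ]
 [486.08588   58.963642]
 [575.0783    60.345932]
 [574.4019   103.891205]]
```

View pics/z3.png

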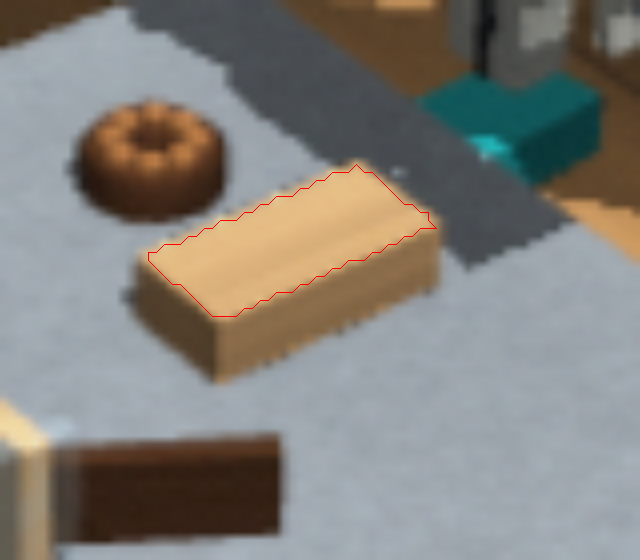

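The offcut is at (530,81) mm with yaw 0.9°, square to the chute and 5 mm left of the middle. I'll lower behind its tail and push.

Emit:
jog_arm --pt "0 1 -8 0" --pt "0 0 -8 0" --pt "0 0 -8 0" --pt "0 0 -8 0" --pt "0 0 -8 0" --pt "0 0 -6 0" --pt "0 0 -3 0" --pt "5 0 0 0" --pt "5 0 0 0" --pt "5 0 0 0"

```text
clock: 8.73
tool_pos: [0.4591, 0.0804, 0.109]
orientation: [180.0, 0.1, -179.0]
force: [0.5, -0.2, 0.3]
opening: 0.0005
```

Emit:
jog_arm --pt "5 0 0 0" --pt "5 0 0 0" --pt "5 0 0 0" --pt "5 0 0 0" --pt "5 0 0 0" --pt "5 0 0 0" --pt "5 0 0 0" --pt "5 0 0 0" --pt "5 0 0 0" --pt "5 0 0 0"

```text
clock: 9.57
tool_pos: [0.5085, 0.0801, 0.1085]
orientation: [-180.0, -0.0, -179.0]
force: [-1.2, 0.2, 1.5]
opening: 0.0006
```

Run:
```python
from m import *
s=snap('side','pics/s4.png');o=get_obs();print(o['tool_pos'],o['force'],o['opening'])
cv2.imwrite('pics/c4.png',cv2.resize(s['image'][200:360,220:440],None,fx=3,fy=3)[:,:,::-1])
```

```text
[0.50945455 0.08026903 0.10858059] [0.63488164 0.36434875 0.97111559] 0.0007416044493200572
```

View pics/c4.png

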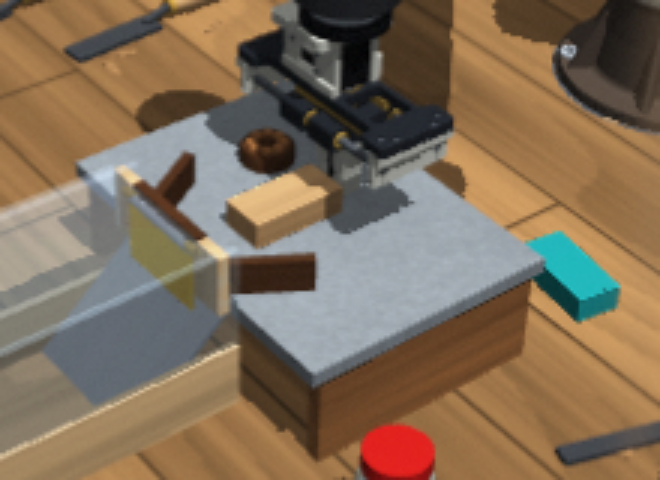

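The offcut, at about (280,205), is straight and heading in between the guides. I'll keep pushing.

Emit:
jog_arm --pt "5 0 0 0" --pt "5 0 0 0" --pt "5 0 0 0" --pt "5 0 0 0" --pt "5 0 0 0" --pt "5 0 0 0" --pt "5 0 0 0" --pt "5 0 0 0" --pt "5 0 0 0" --pt "5 0 0 0"

```text
clock: 10.45
tool_pos: [0.5585, 0.0801, 0.1085]
orientation: [-180.0, -0.0, -179.0]
force: [-1.6, 0.2, 0.5]
opening: 0.0002
```

Run:
```python
from m import *
s=snap('side','pics/s5.png');o=get_obs();print(o['tool_pos'],o['force'],o['opening'])
cv2.imwrite('pics/c5.png',cv2.resize(s['image'][200:360,220:440],None,fx=3,fy=3)[:,:,::-1])
```

```text
[0.55944989 0.08021137 0.10854859] [ 1.6924521  -0.25198247  0.26289106] 0.0008501960494825182
```

View pics/c5.png

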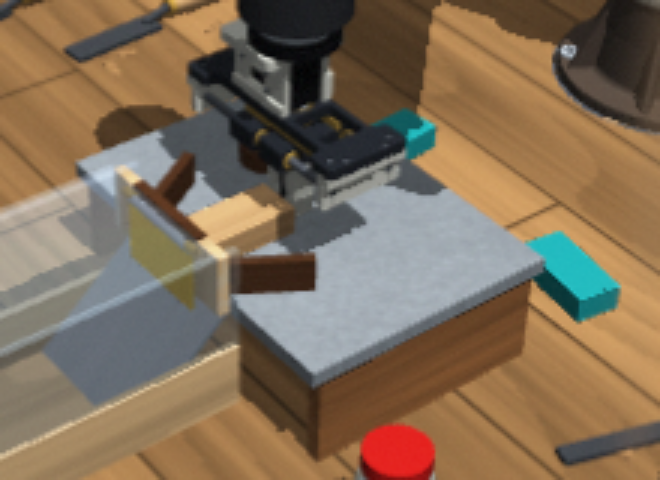

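The front of the offcut is at the opening, centred. Next comes the flap.

Emit:
jog_arm --pt "4 0 0 0" --pt "4 0 0 0" --pt "4 0 0 0" --pt "4 0 0 0" --pt "4 0 0 0" --pt "4 0 0 0" --pt "4 0 0 0" --pt "4 0 0 0" --pt "4 0 0 0" --pt "4 0 0 0"

```text
clock: 11.33
tool_pos: [0.5982, 0.08, 0.1085]
orientation: [-180.0, -0.0, -179.0]
force: [-2.4, -0.9, 1.9]
opening: 0.0001
```

Run:
```python
from m import *
s=snap('side','pics/s6.png');o=get_obs();print(o['tool_pos'],o['force'],o['opening'])
cv2.imwrite('pics/c6.png',cv2.resize(s['image'][200:360,220:440],None,fx=3,fy=3)[:,:,::-1])
```

```text
[0.59901661 0.08008591 0.10855576] [ 0.36034027 -0.00367169  0.37090234] 0.0004311611642453888
```

View pics/c6.png

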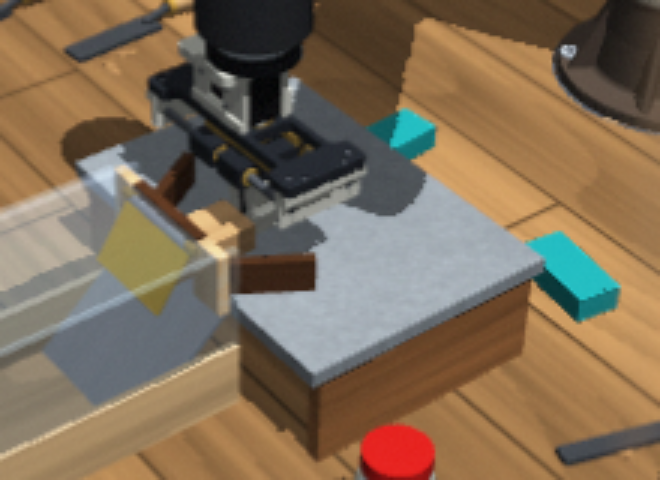

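The flap is swung well open at about (150,255), so step 1 should be met. I'll keep pushing slowly past the edge.

Emit:
jog_arm --pt "3 0 0 0" --pt "3 0 0 0" --pt "3 0 0 0" --pt "3 0 0 0" --pt "3 0 0 0" --pt "3 0 0 0" --pt "3 0 0 0" --pt "2 0 0 0" --pt "0 0 0 0" --pt "0 0 0 0"

```text
clock: 12.22
tool_pos: [0.6216, 0.0802, 0.1086]
orientation: [180.0, 0.0, -179.0]
force: [-0.6, -1.1, -0.0]
opening: 0.0005
```

Run:
```python
from m import *
s=snap('side','pics/s7.png');o=get_obs();print(o['tool_pos'],o['force'],o['opening'])
cv2.imwrite('pics/c7.png',cv2.resize(s['image'][200:400,160:400],None,fx=3,fy=3)[:,:,::-1])
```

```text
[0.62145814 0.08017965 0.10861065] [-0.09838754 -1.10910947  0.05232761] 0.0007960927037165332
```

View pics/c7.png

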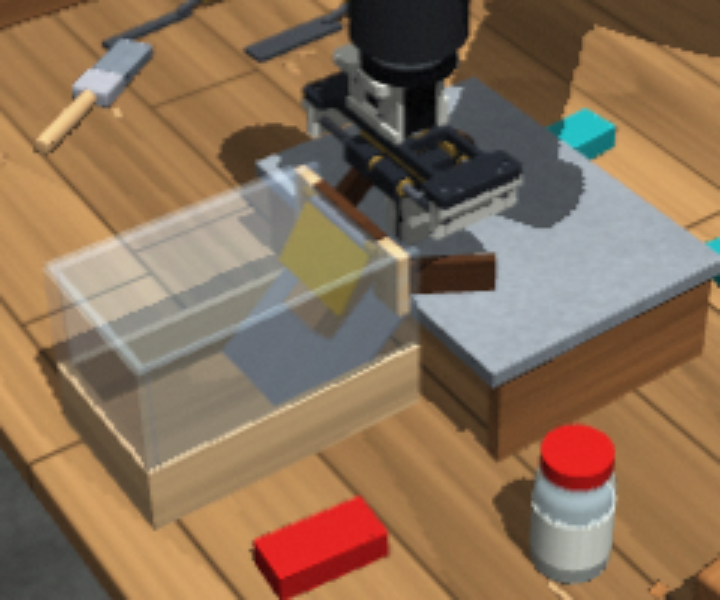

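The offcut has tipped onto the slide under the open flap, around (335,320). I'll wait a moment and look again.

Emit:
jog_arm --pt "0 0 0 0" --pt "0 0 0 0" --pt "0 0 0 0" --pt "0 0 0 0" --pt "0 0 0 0" --pt "0 0 0 0" --pt "0 0 0 0" --pt "0 0 0 0" --pt "0 0 0 0" --pt "0 0 0 0"

```text
clock: 13.1
tool_pos: [0.6211, 0.0801, 0.1086]
orientation: [180.0, 0.0, -179.0]
force: [-0.0, 0.8, 0.5]
opening: 0.0004
```

Run:
```python
from m import *
s=snap('side','pics/s8.png');o=get_obs();print(o['tool_pos'],o['force'],o['opening'])
cv2.imwrite('pics/c8.png',cv2.resize(s['image'][200:400,160:400],None,fx=3,fy=3)[:,:,::-1])
```

```text
[0.62106145 0.08011857 0.1085459 ] [0.15145101 0.31301374 0.26341383] 0.0007550479804147592
```

View pics/c8.png

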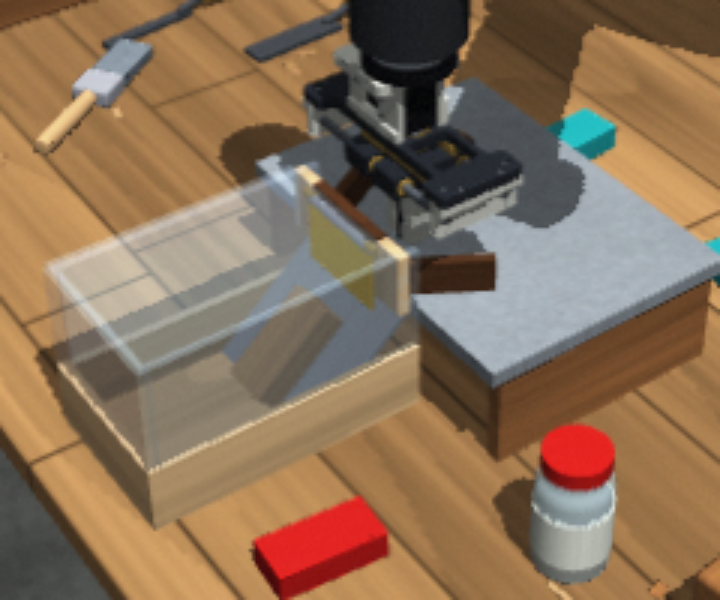

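The offcut is down at the bottom of the slide, around (288,345), and the flap hangs shut. I'll draw back, with a slight rise at the end.

Emit:
jog_arm --pt "-5 0 0 0" --pt "-10 0 0 0" --pt "-12 0 0 0" --pt "-12 0 0 0" --pt "-12 0 0 0" --pt "-12 0 0 0" --pt "-12 0 0 0" --pt "-12 0 0 0" --pt "-10 0 0 0" --pt "-3 0 0 0"

```text
clock: 13.98
tool_pos: [0.5191, 0.0799, 0.1088]
orientation: [180.0, -0.0, -179.0]
force: [-0.5, -0.8, -0.5]
opening: 0.0001
```

Emit:
jog_arm --pt "0 0 10 0" --pt "0 0 15 0" --pt "0 0 20 0" --pt "0 0 20 0" --pt "-10 0 20 0" --pt "-15 0 20 0" --pt "-15 0 10 0" --pt "-10 0 5 0" --pt "0 0 0 0" --pt "0 0 0 0"

```text
clock: 14.82
tool_pos: [0.4712, 0.0803, 0.2291]
orientation: [180.0, 0.1, -179.0]
force: [0.2, 0.6, 0.0]
opening: 0.0006
```

Run:
```python
from m import *
s=snap('side','pics/s9.png');t=snap('top','pics/t9.png');o=get_obs();print(o['clock'],o['tool_pos'],o['force'])
a=dict(np.load('pics/s8.npz'))['image'].astype(int)[295:345,230:290];print('diff in box',abs(a-s['image'][295:345,230:290]).max(), abs(a-s['image'][295:345,230:290]).mean())
v=np.hstack([cv2.resize(s['image'][200:400,160:400],(400,333)),cv2.resize(t['image'][70:290,190:400],(350,333))]);cv2.imwrite('pics/c9.png',v[:,:,::-1])
# flap-yellow mask: compare shut at start and now
for f in('s0','s9'):
    im=dict(np.load(f'pics/{f}.npz'))['image'][240:320,240:310];h=cv2.cvtColor(im,cv2.COLOR_RGB2HSV)
    m=cv2.inRange(h,(22,90,60),(34,255,255));print(f,cv2.boundingRect(m),cv2.countNonZero(m))
h=[cv2.cvtColor(dict(np.load(f'pics/{f}.npz'))['image'],cv2.COLOR_RGB2GRAY).astype(int) for f in('s0','s9')]
d=(abs(h[0]-h[1])>25).astype(np.uint8);n,_,st,ce=cv2.connectedComponentsWithStats(d)
for i in range(1,n):
    if st[i,4]>25: print(st[i])
```

```text
14.9167 [0.4712768  0.08009639 0.2280632 ] [-0.17499838  0.01114116 -0.58480446]
diff in box 17 7.243666666666667
s0 (24, 29, 21, 34) 301
s9 (24, 29, 21, 34) 302
[ 216    0  115   62 2816]
[  204     0   278   259 22366]
[426   0  10  24 131]
[438   0  10  24  98]
[378  16   7  14  29]
[478  30   7   9  39]
[ 425   32  110  174 6133]
[263  38  14  24 115]
[478  40   4  14  28]
[235  62  60  53 906]
[239  87   8   7  47]
[252  98   4  13  45]
[458 138   7  11  39]
[469 206  15  22 201]
[323 274  42  22 330]
```

View pics/c9.png

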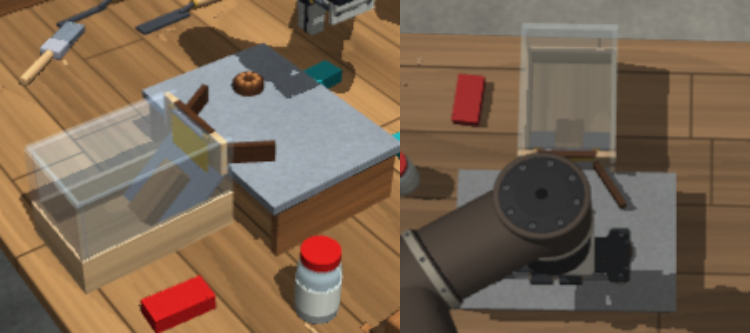

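Run:
```python
from m import *
np.set_printoptions(precision=1,suppress=True)
t=dict(np.load('pics/t9.npz'));s=dict(np.load('pics/s9.npz'));y=np.radians(.9)
R=np.array([[np.cos(y),-np.sin(y)],[np.sin(y),np.cos(y)]])
w=lambda p:np.r_[R@np.array(p[:2])+[662.4,77.8],p[2]]/1000
a=np.radians(42);u=np.array([np.cos(a),0,-np.sin(a)]);n=np.array([np.sin(a),0,np.cos(a)])
F=np.array([102,0,8.]);P=[]
for k in(0,-90):
  for q in(22,-22): P.append(F+u*k+n*26+[0,q,0])
print('top face predicted (front L,R, rear L,R)',P)
W=[w(p) for p in P];ps=proj(s,W);pt=proj(t,W);print(ps,pt)
v=cv2.resize(s['image'][240:380,170:310],None,fx=4,fy=4).copy()
for p in ps: cv2.circle(v,tuple(int(i) for i in (p-[170,240])*4+2),4,(255,0,0),1)
x=cv2.resize(t['image'][80:180,250:330],None,fx=5,fy=5)[:,:240*2].copy()
for p in pt: cv2.circle(x,tuple(int(i) for i in (p-[250,80])*5+2),4,(255,0,0),1)
H=560;x=cv2.copyMakeBorder(x,0,H-500,0,0,0)
v=np.hstack([v,x[:,:240] if 0 else cv2.resize(x,(240,335)) if 0 else x]);v=cv2.resize(v,None,fx=.76,fy=.76);cv2.imwrite('pics/c10.png',v[:,:,::-1])
```

```text
top face predicted (front L,R, rear L,R) [array([119.4,  22. ,  27.3]), array([119.4, -22. ,  27.3]), array([52.5, 22. , 87.5]), array([ 52.5, -22. ,  87.5])]
[[246.  332.4]
 [236.4 322.4]
 [268.7 302.4]
 [258.6 293. ]] [[283.7 148.8]
 [299.7 149.1]
 [282.3 165.3]
 [298.9 165.6]]
```

View pics/c10.png

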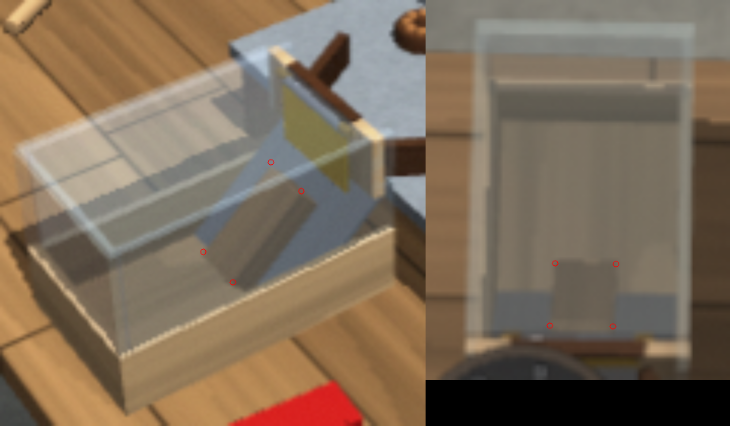

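The offcut rests with its nose on the box floor. The marked corners match in both views, which puts its underside centre at about x = 69 mm, y = 2 mm, z = 38 mm, within limits. The flap looks exactly as it did at the start, and the only change outside the arm and its shadow is the offcut's old place.

```bash
python3 -c "
from plant import *
print(close_job())"
```

```text
the job is handed in; nothing more can be done
None
```

I slid the offcut to the middle of the deck between loosely set fingertips. Then, with closed fingertips behind its tail, I pushed it steadily through the flap (about 40–60 mm/s), drew back, and handed the job in at about 15 s of the 48 s allowed. No verdict was reported.

**Last checks, from both cameras:**
- **Offcut:** it leans on the steel slide with its nose on the box floor, rather than lying flat. Its underside centre is at about x = 69, y = 2, z = 38 mm in the chute's axes, within the limits. It looked still between two pictures about 1.7 s apart, apart from a small brightness change that I put down to the arm's shadow moving.
- **Flap:** the yellow area matches the opening picture (same bounding box, 302 pixels against 301), so it hangs shut. While the offcut was going in I saw it clearly open, but I judged its angle only by eye.
- **Rosette and bench tools:** comparing the first and last side pictures shows no change except the arm, its shadow and the offcut's old place.
- **Forces:** tool readings at the end of each move stayed under about 4 N.

One check gave no result: after the sideways slide the arm hid the offcut from the top camera, so I located it from the side picture instead.

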